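Seat the carrier frame on the shaker's twin pins

ROBOT

A 7-joint arm with a two-finger parallel gripper is mounted at the origin on a cart in front of the work surface, level with it; the furniture and walls round the work are solid. World frame = base frame: x ahead of the robot, y to its left, z up, the work surface at z = 0. Lengths are in mm, angles in rad, forces in N, time in s.
With the tool pointing down it reaches from about 350 to 900 mm from the base axis. Payload 19.9 kg.
Tool frame: the origin (TCP) lies at the very end of the fingers, on their centre line; the grasp point (between the pads) lies 19 mm behind it; z points along the fingers, y is the line along which they close (so a half turn about z gives the same grasp; the last joint's range is limited). The gripper opens to 85 mm and grips with 20 to 120 N. Pads are 22 mm wide; open, the fingers measure 114 mm over their backs; the gripper's body (76 mm by 85 mm) begins 54 mm behind the grasp point. The pads swing forward as they close: fully open they stand 13 mm farther back than shut.
Start: joints at [1.109, 0.417, -0.01, 1.614, 0.005, 1.111, -0.053], TCP at [255.3, -570.459, 231.26] pointing down, gripper open.
Joint ranges: [-2.81, 2.81], [-0.39, 2.02], [-1.27, 1.25], [0.06, 2.57], [-1.19, 4.33], [0.19, 2], [-2.82, 2.82]. Speed limits (rad/s): [1.89, 1.89, 2.39, 2.39, 3.01, 3.01, 3.01].

INTERFACE

Orientations are given as a unit quaternion [w, x, y, z].
In Python, from plant import robot, vision, ticket gives the robot as it stands.
- The arm moves only by the tool apply_moves, never from a script. Its argument "moves" is a list of rows, each a list of 5 numbers: the shift along the tool's x, y, z as a fraction of full scale, then the turn about the tool's z as a fraction of full scale, then the finger opening in mm, from 0 to 85.4. In form: [[dx, dy, dz, spin, jaw], ...]. A call has 1 to 5 rows; each row is the pose to reach, as a shift and turn from the pose commanded when the call began, along the tool's axes at that moment, turning the shorter way round; what a row does not reach only later rows make up. Full scale, the value 1, is 0.15 m for a shift and 180 degrees for a turn. A row lasts 1/12 s, in which the tool goes at most 41.7 mm and 7.16 degrees, less where a joint would pass 70% of its speed; a pose out of reach is approached as far as the arm can. A call with a number of a shift or a turn outside -1 to 1 is refused whole. A call with a gripper value outside its range is refused whole. The fingers move at their own pace and stop on an object; "grip_force" is the grip in N (left out, the last holds). Time passes only in rows, so rows that repeat a pose let the fingers close. It gives the time, the measured TCP pose, the force, the opening and the grip force at its end, in the units of the state.
- robot.sense(): the state, without advancing time (a new reading comes with each control period).
- vision.get_image(name): name is "side" or "top" or "wrist"; returns the picture (384x512x3 uint8, blue, green, red); there is no depth.
- vision.camera_params(name): a dict with "fx", "fy", "cx", "cy" (pixels), "R" (3x3) and "t" (3): a world point X has camera coordinates R X + t. Camera axes: x right, y down, z forward; pixel columns grow to the right and rows downward; lengths in mm; the calibration is good to about 2 mm. A picture is of the moment at which its call begins: read the wrist's pose just before it. camera_params takes no time and is no camera call; for the wrist camera it gives the pose at the moment of the call.
- ticket.sign_off(): hands the job in; it is judged then, once.
The state is a dict: "time_s": time; "joint_pos": joint angles; "joint_velocities": joint speeds; "joint_efforts": joint torques, N m; "ee_pos": TCP position; "orientation": TCP orientation; "contact_force": force on the tool from outside, world axes, zero at the start; "torque": the same for the moment, N m; "width": finger opening in mm; "grasp_force": force on a finger pad.
Only numpy, scipy, OpenCV 4.12 (cv2) and the standard library are available. Lean on these libraries where they do the work, as an engineer would, in place of code of your own. Each camera call takes 0.05 s, during which the arm holds its last target. There are 200 camera calls.

TASK

Lift the blue carrier frame by its black grip and hang it on the two steel pins of the bench shaker's crossbar, both holes at once, feeling for the pins because the crossbar may have been clamped a little forward or back. Lower it by the grip until it lies flat and fully home on the crossbar before letting go; be gentle, never leaning or dropping hard on the shaker (stay under 25 N), and leave the two vials, the cotton pot and the petri dish as they stand.

Things in the scene. Friction and masses are not known exactly. Their poses are not given: they have to be found in the camera images.
- carrier: Loose carrier frame, 0.25 to 0.45 kg: flat blue rigid plate 100 (x) x 150 (y) x 8 (z) mm lying on the bench. Origin at the centre of its underside, z up. Two round through holes 13 mm wide at x = 0, y = -60 and +60 mm. Two windows 26 x 70 mm at x = -29 and +29 mm. A half turn about z makes no difference.
- carrier_grip (a point): Centre of the top of the frame's black upright grip, 52 mm above the frame's underside. The grip is 14 mm thick (the frame's x) and 56 mm long (the frame's y), and stands on a 26 x 66 mm foot whose top is 40 mm below this point.
- shaker: Fixed white bench shaker, 150 (x) x 210 (y) mm, origin at the centre of its underside on the bench, x pointing away from its front panel, z up. Its grey table, 140 x 200 mm, floats on rubber buffers: it sinks straight down about 0.4 mm per newton, at most 10 mm. A dark steel crossbar 40 (x) x 200 (y) x 8 mm with two pins is clamped on the table.
- bar_middle (a point): Middle of the crossbar's top IF it were clamped centrally: 88 mm above the shaker's origin, axes as the shaker's. The real crossbar is square but anywhere from 16 mm in front of (x = -16) to 16 mm behind (x = +16) this point; that offset is not reported: see or feel it. It does not move. The frame is home when its underside lies on the bar (1 to 2 mm lower under its weight).
- pin_middle (a point): Midway between the two pins' tips IF the crossbar were clamped centrally: 114 mm above the shaker's origin, axes as the shaker's. The steel pins are 10 mm thick, tips tapered over 2 mm, at y = -60 and +60 mm of the crossbar's middle, 26 mm high; they share its unreported x offset. Black clamp screws 16 mm wide, 6 mm high, stand on the bar at y = -90 and +90 mm.
- vial_a: Small glass vial with grey cap, 20 mm wide, 57 mm high, loose, origin at its foot; leave it alone.
- vial_b: A second such vial, 20 mm wide, 57 mm high, loose, origin at its foot; leave it alone.
- cotton_pot: White cotton pot, 80 mm wide, 61 mm high, loose, origin at its foot; leave it alone.
- petri_dish: Petri dish with pink medium, 91 mm wide, 15 mm high, loose, origin at its foot; leave it alone.

How it is judged:
By the outcome, as a careful person would: the job done as asked, in the order asked, and still so for the second after the job is handed in, with the robot touching nothing.
It also fails if it takes over 67 s, if anything falls off the work surface, if the arm or the gripper's body presses on something with over 40 N, if the wrist force passes 120 N, or if a joint passes its speed limit or range.

## Working session

There is one attempt and no reset: what is moved stays moved. The work goes in short steps, Python scripts to look and compute and a tool call to move; the robot and the scene stay as the last step left them, time stands still between calls to the robot, and variables do not carry over. Pictures are saved under pics/ and viewed, at most 10 in all, crops included, and the job is handed in when it is done.

Besides the shell and the picture viewer there is one more tool, called after "Call:" in YAML: its name, and indented under it one key for each argument. apply_moves: Moves the arm, as the interface text tells. Shift numbers are shares of 0.15 m and turn numbers shares of 180 degrees, none past 1 either way. Its arguments: {"type":"object","properties":{"moves":{"type":"array","items":{"type":"array","items":{"type":"number"}}},"grip_force":{"type":"number"}},"required":["moves"]}

```bash
ls; mkdir -p pics; python3 - <<'E'
from plant import robot, vision, ticket
import cv2,numpy as np
s=robot.sense();print(s)
for n in("side","top"):
    cv2.imwrite(f"pics/{n}0.png",vision.get_image(n))
    p=vision.camera_params(n);print(n,p, "centre",-np.array(p["R"]).T@p["t"])
E
```

```text
pics
{'time_s': 0.0, 'joint_pos': array([ 1.10846897,  0.41798714, -0.01029848,  1.6141411 ,  0.00471813,
        1.11066794, -0.05297613]), 'joint_velocities': array([-1.24511567e-04, -3.56547002e-04,  1.96949137e-04, -1.92188188e-03,
        8.49811347e-04, -4.66901859e-05, -3.69892200e-04]), 'joint_efforts': array([-2.24862430e-03, -8.64476395e+01,  6.77420273e-01, -4.34915400e+01,
        1.89607521e-02,  7.34614005e-03,  6.62443949e-05]), 'ee_pos': array([ 255.17509834, -570.1824442 ,  230.66596995]), 'orientation': array([-5.63604505e-04,  9.77940675e-01,  2.08881994e-01, -1.75100634e-04]), 'contact_force': array([ 0.08773007,  0.70291415, -0.68348719]), 'torque': array([ 0.00198542, -0.08418865, -0.00734593]), 'grasp_force': 0.0, 'width': 85.4866243678107}
side {'fx': 358.43904139029206, 'fy': 358.43904139029206, 'cx': 257.85329100439407, 'cy': 194.10011106015764, 'R': array([[-0.97649619, -0.2148893 , -0.01666674],
       [-0.06896397,  0.38477321, -0.92043118],
       [ 0.20420372, -0.89764813, -0.39054919]]), 't': array([ 436.50354804,  128.32123036, 1134.8201091 ])} centre [ 203.35910015 1063.09451929  568.58903004]
top {'fx': 449.45974946660453, 'fy': 449.45974946660453, 'cx': 254.20957078031242, 'cy': 192.4787386766113, 'R': array([[ 0.01729734, -0.99984807,  0.0021544 ],
       [-0.98154718, -0.01739106, -0.19042761],
       [ 0.19043615,  0.00117925, -0.98169888]]), 't': array([ -29.07176117,  449.49535397, 1573.63801322])} centre [ 142.0262033   -23.10585429 1630.49762781]
```

View pics/top0.png

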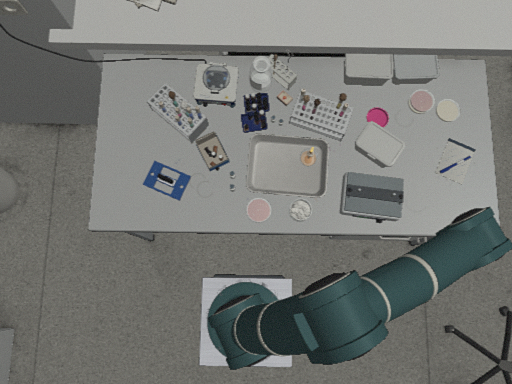

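View pics/side0.png

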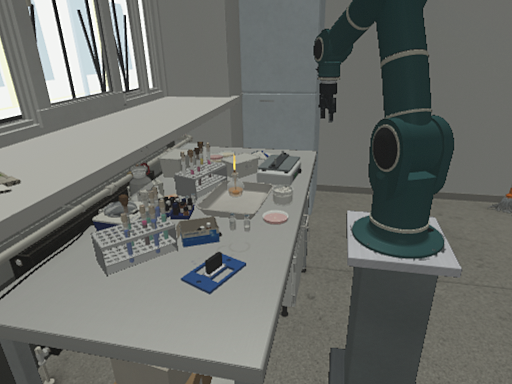

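Top view: the carrier is at about (167,180), with the grip at about (166,179). The shaker is at (373,196), the vials at (232,175) and (232,187), the dish at (259,210) and the cotton pot at (301,210). Next I'll measure the carrier and shaker.

```bash
cat > h.py <<'E'
from plant import robot, vision, ticket
import cv2,numpy as np
from scipy.spatial.transform import Rotation as Ro
def cast(p,uv,z):
    R=np.array(p["R"]);c=-R.T@np.array(p["t"])
    d=R.T@np.array([(uv[0]-p["cx"])/p["fx"],(uv[1]-p["cy"])/p["fy"],1.])
    return c+d*(z-c[2])/d[2]
def proj(p,X):
    q=np.array(p["R"])@np.array(X,float)+p["t"]; return np.array([p["fx"]*q[0]/q[2]+p["cx"],p["fy"]*q[1]/q[2]+p["cy"]])
def tool(d,s=None):
    "world shift mm -> tool axis fractions"
    s=s or robot.sense(); w,x,y,z=s["orientation"]
    return Ro.from_quat([x,y,z,w]).inv().apply(d)/150
E
python3 - <<'E'
from h import *
im=cv2.imread("pics/top0.png");p=vision.camera_params("top")
hsv=cv2.cvtColor(im,cv2.COLOR_BGR2HSV)
m=cv2.inRange(hsv,(100,120,60),(130,255,255));m[:,:135]=0;m[:,200:]=0;m[:155]=0;m[205:]=0
pts=np.argwhere(m)[:,::-1].astype(float)
w=np.array([cast(p,q,8)[:2] for q in pts]);r=cv2.minAreaRect(w.astype(np.float32));print("carrier",r)
b=cv2.boxPoints(r);print(b)
for q in [(259,210),(301,210),(232,175),(232,187)]:print(q,cast(p,q,20)[:2])
c=im[160:230,330:420];cv2.imwrite("pics/c1.png",cv2.resize(c,None,fx=6,fy=6,interpolation=cv2.INTER_CUBIC))
E
```

```text
carrier ((497.9920959472656, 303.6601257324219), (145.7288055419922, 96.85520935058594), 67.40047454833984)
[[425.2822  255.00087]
 [514.7002  217.7806 ]
 [570.702   352.3194 ]
 [481.284   389.53967]]
(259, 210) [390.10082682 -39.64115711]
(301, 210) [ 392.78369641 -191.80472599]
(232, 175) [518.45715858  61.62043435]
(232, 187) [473.41443925  60.41720127]
```

View pics/c1.png

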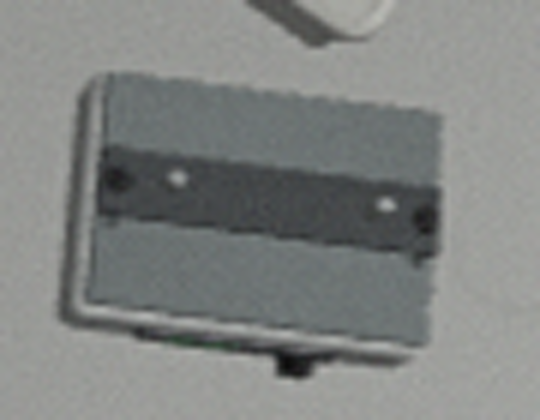

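Pin tips show clearly in the crop at about (178,178) and (386,204), with the front panel and knob facing the robot. Computing targets.

```bash
cat >> h.py <<'E'
def go(xyz,yawdeg=None):
    "remaining move in tool fractions; yaw = world angle of tool y"
    s=robot.sense();w,x,y,z=s["orientation"];M=Ro.from_quat([x,y,z,w]).as_matrix()
    a=np.degrees(np.arctan2(M[1,1],M[0,1]))
    d=np.array(xyz)-s["ee_pos"]
    f=M.T@d/150
    sp=0 if yawdeg is None else -((yawdeg-a+90)%180-90)/180
    print("t%.2f"%s["time_s"],"pos",s["ee_pos"].round(1),"yawy %.2f"%a,"F",s["contact_force"].round(1),"q",s["joint_pos"].round(2),"w%.1f"%s["width"])
    print("frac",f.round(4),"dist %.0f"%np.linalg.norm(d),"spin %.4f"%sp)
E
python3 - <<'E'
from h import *
p=vision.camera_params("top")
a=[cast(p,(330+u/6-.4,160+v/6-.4),114) for u,v in((178,178),(386,204))]
d=a[0]-a[1];print(a,np.linalg.norm(d),"shaker x angle",np.degrees(np.arctan2(d[1],d[0]))-90,(a[0]+a[1])/2)
go((498,304,230),-22.6)
E
```

```text
[array([ 453.87991744, -382.79597585,  114.        ]), array([ 440.78921506, -501.59608558,  114.        ])] 119.51917235615959 shaker x angle -6.288110685050256 [ 447.33456625 -442.19603071  114.        ]
t0.10 pos [ 255.2 -570.2  230.7] yawy -65.89 F [-0.4 -0.1 -0.3] q [ 1.11  0.42 -0.01  1.61  0.    1.11 -0.05] w85.4
frac [ 3.8583 -4.6585  0.0095] dist 907 spin -0.2405
```

Call:
apply_moves:
  moves:
    - [0.77,-0.93,-0.1,0,60]
    - [0.77,-0.93,-0.1,0,60]
    - [0.77,-0.93,-0.1,0,60]
    - [0.77,-0.93,-0.1,0,60]
    - [0.77,-0.93,-0.1,0,60]
  grip_force: 40

```text
time_s: 0.52
ee_pos: [305.3, -391.1, 246.6]
orientation: [-0.0, 0.978, 0.211, 0.0]
contact_force: [0.2, -0.6, 0.2]
width: 59.9
grasp_force: 0.0
```

Call:
apply_moves:
  moves:
    - [0.77,-0.93,0,0,60]
    - [0.77,-0.93,0,0,60]
    - [0.77,-0.93,0,0,60]
    - [0.77,-0.93,0,0,60]
    - [0.77,-0.93,0,0,60]

```text
time_s: 0.93
ee_pos: [353.1, -216.6, 246.3]
orientation: [-0.0, 0.977, 0.211, -0.0]
contact_force: [1.8, 0.3, 0.7]
width: 60.1
grasp_force: 0.0
```

Call:
apply_moves:
  moves:
    - [0.77,-0.93,0,0,60]
    - [0.77,-0.93,0,0,60]
    - [0.77,-0.93,0,0,60]
    - [0.77,-0.93,0,0,60]
    - [0.77,-0.93,0,0,60]

```text
time_s: 1.35
ee_pos: [401.3, -42.0, 246.5]
orientation: [-0.0, 0.977, 0.211, 0.0]
contact_force: [0.0, -0.1, -0.7]
width: 59.9
grasp_force: 0.0
```

Call:
apply_moves:
  moves:
    - [0.77,-0.93,0,0,60]
    - [0.77,-0.93,0,0,60]
    - [0.77,-0.93,0,0,60]
    - [0.77,-0.93,0,0,60]
    - [0.77,-0.93,0,0,60]

```text
time_s: 1.77
ee_pos: [449.3, 132.9, 246.5]
orientation: [-0.001, 0.977, 0.211, 0.0]
contact_force: [-0.8, -0.3, -0.4]
width: 59.7
grasp_force: 0.0
```

```bash
python3 -c "
from h import *
go((498,304,200),-22.6)"
```

```text
t1.77 pos [449.3 132.9 246.5] yawy -65.64 F [-0.8 -0.3 -0.4] q [ 0.25  0.16 -0.66  1.95  0.11  1.06 -1.6 ] w59.7
frac [ 0.7657 -0.9047  0.3123] dist 184 spin -0.2391
```

Call:
apply_moves:
  moves:
    - [0.74,-0.88,0.3,-0.19,60]
    - [0.74,-0.88,0.3,-0.19,60]
    - [0.74,-0.88,0.3,-0.19,60]
    - [0.74,-0.88,0.3,-0.19,60]
    - [0.74,-0.88,0.3,-0.19,60]

```text
time_s: 2.18
ee_pos: [495.7, 298.6, 199.5]
orientation: [-0.002, 0.871, 0.492, -0.0]
contact_force: [-0.1, 0.2, 0.4]
width: 60.0
grasp_force: 0.0
```

Call:
apply_moves:
  moves:
    - [0,0,0,-0.049,60]
    - [0,0,0,-0.049,60]
    - [0,0,0,-0.049,60]

```text
time_s: 2.43
ee_pos: [496.2, 293.6, 200.7]
orientation: [-0.0, 0.833, 0.554, -0.001]
contact_force: [0.6, -0.5, -0.4]
width: 60.3
grasp_force: 0.0
```

```bash
python3 - <<'E'
from h import *
go((498,304,200),-22.6)
im=vision.get_image("wrist");p=vision.camera_params("wrist");print({k:np.round(v,3).tolist() for k,v in p.items()})
cv2.imwrite("pics/w1.png",im)
hsv=cv2.cvtColor(im,cv2.COLOR_BGR2HSV);m=cv2.inRange(hsv,(100,120,40),(130,255,255))
cs,_=cv2.findContours(m,cv2.RETR_EXTERNAL,cv2.CHAIN_APPROX_NONE)
c=max(cs,key=cv2.contourArea);w=np.array([cast(p,q[0],8)[:2] for q in c],np.float32);print(cv2.minAreaRect(w),c.reshape(-1,2).min(0),c.reshape(-1,2).max(0))
E
```

```text
t2.43 pos [496.2 293.6 200.7] yawy -22.75 F [ 0.6 -0.5 -0.4] q [ 0.02  0.47 -0.79  1.75  0.38  1.08 -1.3 ] w60.3
frac [ 0.0687 -0.0158  0.0043] dist 11 spin -0.0008
{'fx': 324.464, 'fy': 324.464, 'cx': 255.904, 'cy': 189.366, 'R': [[0.921, -0.389, -0.001], [-0.374, -0.885, 0.278], [-0.109, -0.255, -0.961]], 't': [-341.727, 417.406, 478.716]}
((499.38690185546875, 303.60736083984375), (147.17588806152344, 97.8114013671875), 67.11441802978516) [207  81] [305 221]
```

View pics/w1.png

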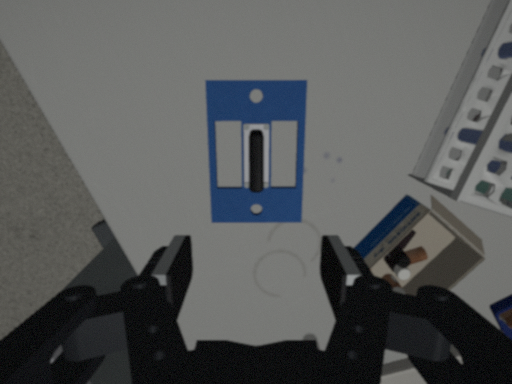

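The wrist view shows the carrier at (207–305, 81–221), with the grip centred at (256,160). The gripper is well aligned, so I'll descend.

Call:
apply_moves:
  moves:
    - [0.07,-0.006,0.3,0,60]
    - [0.07,-0.006,0.6,0,60]
    - [0.07,-0.006,0.85,0,60]
    - [0.07,-0.006,0.85,0,60]
    - [0.07,-0.006,0.85,0,60]

```text
time_s: 2.9
ee_pos: [498.7, 302.9, 72.8]
orientation: [-0.0, 0.834, 0.552, -0.002]
contact_force: [-0.7, 0.2, 0.8]
width: 60.2
grasp_force: 0.0
```

```bash
python3 -c "
from h import *
go((499.4,303.6,18),-22.9)"
```

```text
t2.90 pos [498.7 302.9  72.8] yawy -22.93 F [-0.7  0.2  0.8] q [-0.08  0.65 -0.69  1.82  0.52  0.87 -1.42] w60.2
frac [0.007  0.0032 0.3656] dist 55 spin -0.0002
```

Call:
apply_moves:
  moves:
    - [0.007,0.003,0.2,0,60]
    - [0.007,0.003,0.3,0,60]
    - [0.007,0.003,0.355,0,60]
    - [0.007,0.003,0.355,0,60]
    - [0.007,0.003,0.355,0,40]

```text
time_s: 3.32
ee_pos: [501.0, 304.6, 21.9]
orientation: [0.0, 0.833, 0.553, 0.0]
contact_force: [-0.5, -0.3, 0.2]
width: 49.3
grasp_force: 0.0
```

Call:
apply_moves:
  moves:
    - [0,0,0,0,0]
    - [0,0,0,0,0]
    - [0,0,0,0,0]
    - [0,0,0,0,0]
    - [0,0,0,0,0]
  grip_force: 60

```text
time_s: 3.73
ee_pos: [501.1, 304.5, 21.7]
orientation: [0.0, 0.833, 0.553, 0.001]
contact_force: [-0.6, -1.6, 10.7]
width: 13.4
grasp_force: 59.3
```

Call:
apply_moves:
  moves:
    - [0,0,0,0,0]
    - [0,0,0,0,0]
    - [0,0,0,0,0]

```text
time_s: 3.98
ee_pos: [501.1, 304.5, 21.6]
orientation: [0.0, 0.833, 0.553, 0.001]
contact_force: [-1.4, -1.4, 9.9]
width: 13.1
grasp_force: 59.3
```

Call:
apply_moves:
  moves:
    - [0,0,-0.03,0,0]
    - [0,0,-0.1,0,0]
    - [0,0,-0.25,0,0]
    - [0,0,-0.25,0,0]
    - [0,0,-0.25,0,0]

```text
time_s: 4.4
ee_pos: [501.1, 304.5, 59.5]
orientation: [0.0, 0.833, 0.553, 0.001]
contact_force: [-0.1, -0.0, -3.8]
width: 13.3
grasp_force: 58.8
```

```bash
python3 - <<'E'
from h import *
go((499.4,303.6,250),-22.9);print(robot.sense()["torque"].round(2),robot.sense()["grasp_force"])
cv2.imwrite("pics/w2.png",vision.get_image("wrist"))
E
```

```text
t4.40 pos [501.1 304.5  59.5] yawy -22.88 F [-0.1 -0.  -3.8] q [-0.09  0.67 -0.68  1.82  0.54  0.85 -1.43] w13.3
frac [-0.008  -0.0066 -1.2697] dist 190 spin 0.0001
[-0.02 -0.06 -0.  ] 58.81022572517395
```

View pics/w2.png

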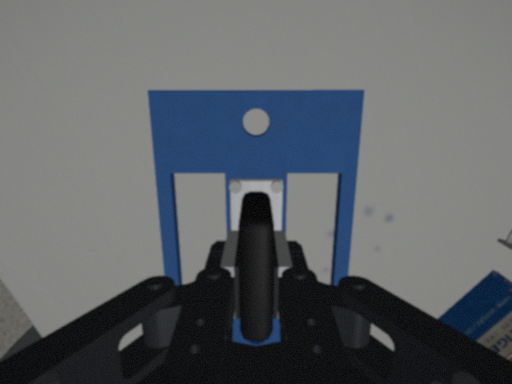

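The frame is held and hangs level, with the far hole at (256,122). I'll measure the hole relative to the TCP and plan the transfer.

```bash
cat >> h.py <<'E'
def toolrel(X,s=None):
    s=s or robot.sense();w,x,y,z=s["orientation"];return Ro.from_quat([x,y,z,w]).inv().apply(np.array(X)-s["ee_pos"])
def hole(im,box,lo=0):
    x0,y0,x1,y1=box;c=im[y0:y1,x0:x1]
    m=cv2.inRange(cv2.cvtColor(c,cv2.COLOR_BGR2HSV),(100,110,30),(130,255,255))
    cs,_=cv2.findContours(255-m,cv2.RETR_LIST,cv2.CHAIN_APPROX_NONE)
    return [((x0+e[0][0],y0+e[0][1]),e[1]) for e in (cv2.fitEllipse(k) for k in cs if 100<cv2.contourArea(k)<3000)]
E
python3 - <<'E'
from h import *
im=cv2.imread("pics/w2.png");p=vision.camera_params("wrist")
h=hole(im,(215,95,300,150));print(h)
for e in h:print(toolrel(cast(p,e[0],45.9)))
# front edges of plate -> yaw
m=cv2.inRange(cv2.cvtColor(im,cv2.COLOR_BGR2HSV),(100,110,30),(130,255,255))
top=[(u,int(np.argmax(m[:,u]>0))) for u in range(165,350,5)]
q=np.array([toolrel(cast(p,t,45.9)) for t in top]);print(np.polyfit(q[:,1],q[:,0],1))
# transfer target: TCP above pins, yaw tool y -6.3
go((447.3,-442.2,250),-6.3)
E
```

```text
[((255.60840606689453, 121.42916870117188), (27.23253059387207, 27.396278381347656))]
[58.91588782 -1.09083234 12.67762573]
[2.68574585e-04 7.25876376e+01]
t4.45 pos [500.7 304.1  58.6] yawy -22.88 F [ 0.  -0.5 -3.4] q [-0.09  0.67 -0.68  1.82  0.55  0.85 -1.43] w13.4
frac [-4.7217  1.6074 -1.2772] dist 772 spin -0.0921
```

Call:
apply_moves:
  moves:
    - [0,0,-0.2,0,0]
    - [0,0,-0.45,-0.02,0]
    - [-0.1,0,-0.7,-0.05,0]
    - [-0.3,0.1,-0.9,-0.09,0]
    - [-0.4,0.12,-1,-0.092,0]

```text
time_s: 4.87
ee_pos: [494.1, 240.6, 209.6]
orientation: [0.0, 0.742, 0.67, 0.0]
contact_force: [1.0, -0.4, -2.7]
width: 12.9
grasp_force: 59.4
```

```bash
python3 -c "
from h import *
p=vision.camera_params('top');print(cast(p,(309,150),80),cast(p,(309,160),20))
go((435,-100,250),-6.3)"
```

```text
[ 601.18839523 -214.71584298   80.        ] [ 580.52304637 -221.90319523   20.        ]
t4.87 pos [494.1 240.6 209.6] yawy -5.86 F [ 1.  -0.4 -2.7] q [ 0.19  0.44 -0.89  1.8   0.38  1.08 -0.94] w12.9
frac [-2.2994 -0.1601 -0.2689] dist 348 spin 0.0025
```

Call:
apply_moves:
  moves:
    - [-0.2,-0.01,-0.1,0,0]
    - [-0.4,-0.03,-0.2,0,0]
    - [-0.6,-0.05,-0.25,0,0]
    - [-0.8,-0.06,-0.25,0,0]
    - [-1,-0.07,-0.25,0,0]

```text
time_s: 5.28
ee_pos: [466.2, 92.5, 245.4]
orientation: [0.0, 0.745, 0.667, -0.0]
contact_force: [0.1, 0.6, -2.7]
width: 13.3
grasp_force: 59.4
```

Call:
apply_moves:
  moves:
    - [-0.2,-0.01,0,0,0]
    - [-0.4,-0.03,0,0,0]
    - [-0.6,-0.05,0,0,0]
    - [-0.8,-0.06,0,0,0]
    - [-1,-0.07,0,0,0]

```text
time_s: 5.7
ee_pos: [439.0, -55.4, 245.2]
orientation: [-0.0, 0.745, 0.667, -0.0]
contact_force: [0.6, 0.5, -2.9]
width: 13.0
grasp_force: 59.4
```

Call:
apply_moves:
  moves:
    - [-0.2,0,0,0,0]
    - [-0.4,0,0,0,0]
    - [-0.6,0,0,0,0]
    - [-0.8,0,0,0,0]
    - [-1,0,0,0,0]

```text
time_s: 6.12
ee_pos: [422.6, -204.4, 245.1]
orientation: [-0.0, 0.745, 0.667, -0.0]
contact_force: [0.6, 0.4, -2.5]
width: 13.2
grasp_force: 59.4
```

```bash
python3 -c "
from h import *
go((447,-442,230),-6.3)"
```

```text
t6.12 pos [ 422.6 -204.4  245.1] yawy -6.32 F [ 0.6  0.4 -2.5] q [ 1.05  0.18 -0.73  1.95  0.13  1.06  0.15] w13.2
frac [-1.5565  0.3359  0.0999] dist 239 spin -0.0001
```

Call:
apply_moves:
  moves:
    - [-0.2,0.05,0,0,0]
    - [-0.4,0.1,0,0,0]
    - [-0.6,0.15,0,0,0]
    - [-0.8,0.2,0,0,0]
    - [-1,0.25,0,0,0]

```text
time_s: 6.53
ee_pos: [443.8, -357.7, 244.7]
orientation: [-0.001, 0.745, 0.667, -0.0]
contact_force: [0.1, -0.1, -1.8]
width: 13.1
grasp_force: 59.3
```

Call:
apply_moves:
  moves:
    - [-0.15,0.03,0.03,0,0]
    - [-0.35,0.06,0.06,0,0]
    - [-0.53,0.08,0.1,0,0]
    - [-0.53,0.08,0.1,0,0]
    - [-0.53,0.08,0.1,0,0]

```text
time_s: 6.95
ee_pos: [446.5, -437.4, 228.8]
orientation: [-0.001, 0.746, 0.666, 0.0]
contact_force: [-0.1, 1.1, -1.7]
width: 12.8
grasp_force: 59.4
```

```bash
python3 - <<'E'
from h import *
go((447.3,-442.2,230),-6.3)
cv2.imwrite("pics/w3.png",vision.get_image("wrist"))
E
```

```text
t6.95 pos [ 446.5 -437.4  228.8] yawy -6.42 F [-0.1  1.1 -1.7] q [ 1.16  0.48 -0.59  1.6   0.29  1.15  0.39] w12.8
frac [-0.031   0.0087 -0.0083] dist 5 spin -0.0007
```

View pics/w3.png

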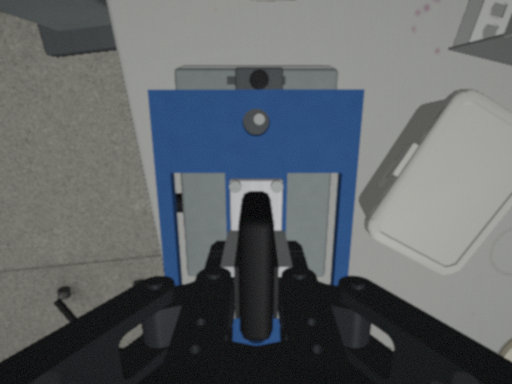

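Through the hole at (255,121) the pin tip appears as the bright spot at (259,119), and the clamp screw is at (259,79). Nearly aligned; measuring the residual.

```bash
cat >> h.py <<'E'
def check(im,uz=21.6,zt=114.):
    p=vision.camera_params("wrist");s=robot.sense()
    h=max(hole(im,(215,95,300,150)),key=lambda e:e[1][0]);H=toolrel(cast(p,h[0],s["ee_pos"][2]-uz+8),s)
    g=cv2.cvtColor(im,cv2.COLOR_BGR2GRAY);mk=np.zeros_like(g);cv2.circle(mk,tuple(int(round(v)) for v in h[0]),11,255,-1)
    m=cv2.bitwise_and(cv2.inRange(g,110,255),mk);M=cv2.moments(m,True)
    uv=(M["m10"]/M["m00"],M["m01"]/M["m00"]);P=toolrel(cast(p,uv,zt),s)
    print("hole",np.round(h[0],1),H.round(2),"pin",np.round(uv,1),"n",M["m00"],P.round(2),"err",(P-H)[:2].round(2),"frac",((P-H)[:2]/150).round(4))
E
python3 - <<'E'
from h import *
check(cv2.imread("pics/w3.png"))
E
```

```text
hole [255.6 121.4] [59.13 -1.08 13.7 ] pin [258.9 118.8] n 106.0 [ 53.55   1.35 115.51] err [-5.57  2.43] frac [-0.0372  0.0162]
```

Call:
apply_moves:
  moves:
    - [-0.01,0.004,0.15,0,0]
    - [-0.02,0.01,0.3,0,0]
    - [-0.03,0.012,0.45,0,0]
    - [-0.03,0.012,0.525,0,0]
    - [-0.03,0.012,0.525,0,0]

```text
time_s: 7.42
ee_pos: [448.0, -439.7, 149.5]
orientation: [-0.002, 0.745, 0.667, 0.0]
contact_force: [-0.3, -0.4, -1.8]
width: 13.1
grasp_force: 59.3
```

```bash
python3 - <<'E'
from h import *
go((447.3,-442.2,140),-6.3)
im=vision.get_image("wrist");cv2.imwrite("pics/w4.png",im[60:200,170:350]);check(im)
im=vision.get_image("side");cv2.imwrite("pics/s4.png",im)
E
```

```text
t7.42 pos [ 448.  -439.7  149.5] yawy -6.26 F [-0.3 -0.4 -1.8] q [ 1.13  0.57 -0.56  1.66  0.34  1.01  0.35] w13.1
frac [-0.017  -0.0026  0.0635] dist 10 spin 0.0002
hole [255.6 121.4] [59.11 -1.1  13.68] pin [256.9 124.4] n 200.0 [55.73 -0.42 37.44] err [-3.38  0.68] frac [-0.0226  0.0046]
```

```bash
python3 -c "
import cv2,numpy as np
a=cv2.resize(cv2.imread('pics/w4.png'),(540,420),interpolation=2)
cv2.imwrite('pics/w4b.png',a)"
```

```text
(no output)
```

View pics/w4b.png

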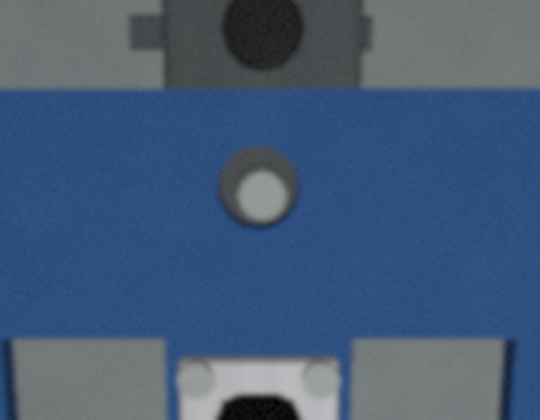

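The pin tip sits in the lower part of the hole, at crop (262,195) against hole centre (258,187). I'll correct, drop to just above the tip and look again.

Call:
apply_moves:
  moves:
    - [-0.01,0.002,0,0,0]
    - [-0.023,0.005,0.03,0,0]
    - [-0.023,0.005,0.065,0,0]
    - [-0.023,0.005,0.065,0,0]
    - [-0.023,0.005,0.065,0,0]

```text
time_s: 7.93
ee_pos: [449.0, -444.7, 141.8]
orientation: [-0.0, 0.745, 0.667, 0.0]
contact_force: [-0.4, 0.3, -1.9]
width: 13.1
grasp_force: 59.3
```

```bash
python3 - <<'E'
from h import *
go((447.3,-442.2,140),-6.3)
im=vision.get_image("wrist");cv2.imwrite("pics/w5.png",im);check(im)
E
```

```text
t7.93 pos [ 449.  -444.7  141.8] yawy -6.31 F [-0.4  0.3 -1.9] q [ 1.13  0.58 -0.55  1.66  0.35  1.    0.35] w13.1
frac [ 0.015  -0.0128  0.012 ] dist 3 spin -0.0001
hole [255.4 121.1] [59.32 -1.13 13.61] pin [254.1 117.5] n 204.0 [60.02 -1.86 27.99] err [ 0.71 -0.73] frac [ 0.0047 -0.0049]
```

Call:
apply_moves:
  moves:
    - [0.0045,-0.0045,0,0,0]
    - [0.0045,-0.0045,0.015,0,0]
    - [0.0045,-0.0045,0.03,0,0]
    - [0.0045,-0.0045,0.03,0,0]
    - [0.0045,-0.0045,0.03,0,0]

```text
time_s: 8.4
ee_pos: [448.4, -444.0, 137.3]
orientation: [-0.0, 0.745, 0.667, -0.0]
contact_force: [0.6, -0.8, -1.9]
width: 12.9
grasp_force: 59.3
```

```bash
python3 - <<'E'
from h import *
go((447.3,-442.2,112),-6.3)
im=vision.get_image("wrist");cv2.imwrite("pics/w6.png",im);check(im)
E
```

```text
t8.40 pos [ 448.4 -444.   137.3] yawy -6.31 F [ 0.6 -0.8 -1.9] q [ 1.13  0.59 -0.55  1.66  0.35  0.99  0.35] w12.9
frac [ 0.0108 -0.0085  0.1687] dist 25 spin -0.0001
hole [255.6 121.3] [59.15 -1.12 13.61] pin [255.  118.7] n 236.0 [59.7  -1.42 23.46] err [ 0.55 -0.31] frac [ 0.0036 -0.0021]
```

Call:
apply_moves:
  moves:
    - [0.003,-0.002,0.007,0,0]
    - [0.003,-0.002,0.014,0,0]
    - [0.003,-0.002,0.021,0,0]
    - [0.003,-0.002,0.028,0,0]
    - [0.003,-0.002,0.035,0,0]

```text
time_s: 8.87
ee_pos: [448.2, -443.5, 132.1]
orientation: [-0.0, 0.745, 0.667, -0.0]
contact_force: [-0.9, -0.7, -2.3]
width: 13.3
grasp_force: 59.3
```

```bash
python3 - <<'E'
from h import *
go((447.3,-442.2,112),-6.3);print(robot.sense()["torque"].round(2))
im=vision.get_image("wrist");cv2.imwrite("pics/w7.png",im);check(im)
E
```

```text
t8.87 pos [ 448.2 -443.5  132.1] yawy -6.31 F [-0.9 -0.7 -2.3] q [ 1.13  0.59 -0.55  1.67  0.36  0.98  0.34] w13.3
frac [ 0.008  -0.0071  0.1341] dist 20 spin -0.0000
[-0.01 -0.05 -0.05]
hole [255.5 121.4] [59.16 -1.11 13.61] pin [255.4 120. ] n 266.0 [59.47 -1.18 17.93] err [ 0.31 -0.07] frac [ 0.0021 -0.0005]
```

The pins are in their holes with no force. Continuing down gently.

Call:
apply_moves:
  moves:
    - [0.002,0,0.012,0,0]
    - [0.002,0,0.024,0,0]
    - [0.002,0,0.036,0,0]
    - [0.002,0,0.048,0,0]
    - [0.002,0,0.06,0,0]

```text
time_s: 9.33
ee_pos: [448.2, -443.2, 123.0]
orientation: [-0.0, 0.745, 0.667, -0.0]
contact_force: [0.4, -0.1, -1.9]
width: 13.1
grasp_force: 59.3
```

Call:
apply_moves:
  moves:
    - [0,0,0.01,0,0]
    - [0,0,0.02,0,0]
    - [0,0,0.03,0,0]
    - [0,0,0.04,0,0]
    - [0,0,0.045,0,0]

```text
time_s: 9.75
ee_pos: [448.2, -443.2, 116.2]
orientation: [-0.0, 0.745, 0.667, -0.0]
contact_force: [0.2, 0.8, -2.5]
width: 13.3
grasp_force: 59.3
```

```bash
python3 -c "
from h import *
go((447.3,-442.2,109.6),-6.3);print(robot.sense()['torque'].round(2))"
```

```text
t9.75 pos [ 448.2 -443.2  116.2] yawy -6.31 F [ 0.2  0.8 -2.5] q [ 1.12  0.61 -0.54  1.68  0.37  0.96  0.33] w13.3
frac [ 0.0057 -0.0068  0.0443] dist 7 spin -0.0000
[ 0.03 -0.03  0.01]
```

Call:
apply_moves:
  moves:
    - [0,0,0.008,0,0]
    - [0,0,0.016,0,0]
    - [0,0,0.024,0,0]
    - [0,0,0.032,0,0]
    - [0,0,0.036,0,0]

```text
time_s: 10.17
ee_pos: [448.2, -443.2, 110.9]
orientation: [-0.0, 0.745, 0.667, -0.0]
contact_force: [-0.2, -0.3, -3.1]
width: 13.1
grasp_force: 59.3
```

Call:
apply_moves:
  moves:
    - [0,0,0.004,0,0]
    - [0,0,0.008,0,0]
    - [0,0,0.01,0,0]
    - [0,0,0.01,0,0]

```text
time_s: 10.5
ee_pos: [448.3, -443.2, 109.6]
orientation: [-0.0, 0.745, 0.667, -0.0]
contact_force: [-0.5, 0.1, -2.4]
width: 13.0
grasp_force: 59.4
```

Call:
apply_moves:
  moves:
    - [0,0,0.004,0,0]
    - [0,0,0.008,0,0]
    - [0,0,0.01,0,0]
    - [0,0,0.01,0,0]

```text
time_s: 10.83
ee_pos: [448.3, -443.3, 108.2]
orientation: [0.0, 0.745, 0.667, -0.0]
contact_force: [-0.6, 0.7, 1.3]
width: 13.5
grasp_force: 60.0
```

Call:
apply_moves:
  moves:
    - [0,0,0.004,0,0]
    - [0,0,0.008,0,0]
    - [0,0,0.01,0,0]
    - [0,0,0.01,0,0]

```text
time_s: 11.17
ee_pos: [448.3, -443.3, 106.7]
orientation: [0.0, 0.745, 0.667, -0.0]
contact_force: [-2.3, 1.4, 5.2]
width: 13.2
grasp_force: 60.5
```

The force has gone from −2.5 N to +5 N at the expected height, so the frame is seated on the bar. I'll ease off to near zero, check, then release.

Call:
apply_moves:
  moves:
    - [0,0,-0.006,0,0]
    - [0,0,-0.01,0,0]
    - [0,0,-0.01,0,0]
  grip_force: 25

```text
time_s: 11.42
ee_pos: [448.3, -443.2, 108.2]
orientation: [0.0, 0.745, 0.667, 0.0]
contact_force: [-0.4, 0.7, 1.0]
width: 12.6
grasp_force: 60.1
```

```bash
python3 - <<'E'
from h import *
go((447.3,-442.2,109.6),-6.3);print(robot.sense()["torque"].round(2))
a=vision.get_image("wrist");b=vision.get_image("side")
p=vision.camera_params("side");u,v=proj(p,(447,-442,90)).astype(int);print(u,v)
b=cv2.resize(b[v-28:v+28,u-37:u+37],(500,378),interpolation=2);a=cv2.resize(a[60:300,130:390],(300,277))
c=np.zeros((378,800,3),np.uint8);c[:,:500]=b;c[:277,500:]=a;cv2.imwrite("pics/h1.png",c)
E
```

```text
t11.42 pos [ 448.3 -443.2  108.2] yawy -6.31 F [-0.4  0.7  1. ] q [ 1.12  0.62 -0.54  1.68  0.38  0.94  0.33] w12.6
frac [ 0.0062 -0.0074 -0.0096] dist 2 spin -0.0000
[ 0.06  0.02 -0.03]
278 159
```

View pics/h1.png

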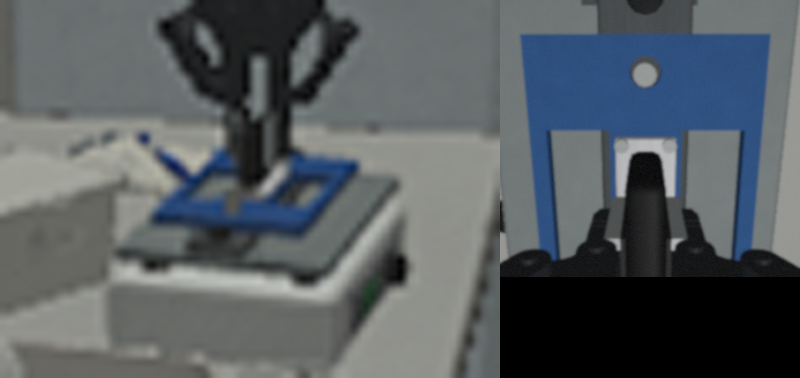

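The pin stands through the hole (side view (232,203), wrist view (645,73)), and the frame lies flat on the bar. Releasing.

Call:
apply_moves:
  moves:
    - [0,0,0,0,12]
    - [0,0,0,0,14]
    - [0,0,0,0,17]
    - [0,0,0,0,25]
    - [0,0,0,0,40]

```text
time_s: 11.93
ee_pos: [448.3, -443.1, 108.0]
orientation: [-0.0, 0.745, 0.667, 0.0]
contact_force: [0.7, 1.6, -0.4]
width: 35.9
grasp_force: 0.0
```

Call:
apply_moves:
  moves:
    - [0,0,0,0,45]
    - [0,0,0,0,45]
    - [0,0,0,0,45]

```text
time_s: 12.18
ee_pos: [448.3, -443.2, 108.1]
orientation: [-0.0, 0.745, 0.667, 0.0]
contact_force: [1.4, 0.5, -0.4]
width: 45.2
grasp_force: 0.0
```

Call:
apply_moves:
  moves:
    - [0,0,-0.1,0,45]
    - [0,0,-0.25,0,45]
    - [0,0,-0.5,0,45]
    - [0,0,-0.7,0,45]
    - [0,0,-0.9,0,45]

```text
time_s: 12.6
ee_pos: [448.3, -443.0, 244.9]
orientation: [0.0, 0.745, 0.667, 0.0]
contact_force: [-0.3, -1.0, 0.2]
width: 45.0
grasp_force: 0.0
```

```bash
python3 - <<'E'
from h import *
go((447.3,-442.2,240),-6.3)
a=vision.get_image("wrist");cv2.imwrite("pics/h2.png",a)
E
```

```text
t12.60 pos [ 448.3 -443.   244.9] yawy -6.30 F [-0.3 -1.   0.2] q [ 1.16  0.48 -0.59  1.57  0.28  1.18  0.4 ] w45.0
frac [ 0.0049 -0.0072  0.0324] dist 5 spin 0.0000
```

View pics/h2.png

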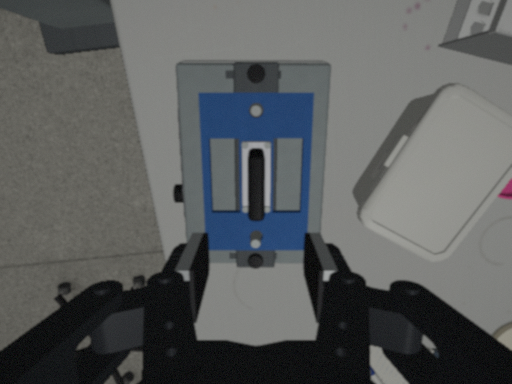

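Both pins come through their holes at (256,111) and (255,243). The frame lies square and flat on the bar and the gripper is clear.

```bash
python3 -c "
from plant import ticket;print(ticket.sign_off())"
```

```text
the job is handed in; nothing more can be done
None
```

The carrier frame hangs flat on the crossbar with both pins through its holes. It was lowered by the grip and released at 12 s of the 67 s allowed, I estimate the push on the shaker peaked at about 9 N, the vials, cotton pot and petri dish were not touched, and the job is handed in.

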